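# Line up the glass-paint jars by height

### The arm

A 6-joint arm with a two-finger parallel gripper is mounted at the origin on the work surface. World frame = base frame: x ahead of the robot, y to its left, z up, the work surface at z = 0. Lengths are in m, angles in rad, forces in N, time in s.
With the tool pointing down it reaches from about 0.325 to 0.775 m from the base axis. Payload 5.5 kg.
Tool frame: the origin (TCP) lies between the finger pads; the fingertips stand 25 mm ahead of it and the grasp point (between the pads) lies 6 mm ahead of it; z points along the fingers, y is the line along which they close (so a half turn about z gives the same grasp; the last joint's range is limited). The gripper opens to 88 mm and grips with 3 to 60 N. Pads are 20 mm wide; open, the fingers measure 115 mm over their backs; the gripper's body (75 mm by 178 mm) begins 61 mm behind the grasp point.
Start: joints at [1.108, 0.091, 1.231, -0, 1.82, -0.057], TCP at [0.237, 0.551, 0.248] pointing down, gripper open.
Joint ranges: [-2.87, 2.87], [-0.86, 2.18], [0.17, 2.46], [-1.51, 4.65], [0.06, 2.69], [-2.65, 2.65]. Speed limits (rad/s): [2.57, 2.57, 3.01, 3.14, 3.14, 3.14].

### API

Orientations are given as a unit quaternion [w, x, y, z].
In Python, from station import arm gives the robot as it stands.
- The arm moves only by the tool move_arm, never from a script. Its argument "motion" is a list of rows, each an object of numbers: "tx", "ty", "tz": the shift along the tool's x, y, z in units of 40 mm (1.0 is 40 mm); "spin": the turn about the tool's z in units of 5 degrees (1.0 is 5 degrees); "grip": the gripper command: -1 is fully open, 1 is shut, values between are in proportion. A call has 1 to 8 rows; each row is the pose to reach, as a shift and turn from the pose commanded when the call began, along the tool's axes at that moment; what a row does not reach only later rows make up. A row lasts 1/12 s, in which the tool goes at most 41.7 mm and 7.16 degrees, less where a joint would pass 70% of its speed; a pose out of reach is approached as far as the arm can. A call with a gripper value outside its range is refused whole. The fingers move at their own pace and stop on an object; the grip force is fixed at half the most. Time passes only in rows, so rows that repeat a pose let the fingers close. It gives the time, the measured TCP pose, the force, the opening and the grip force at its end, in the units of the state.
- arm.get_state(): the state, without advancing time (a new reading comes with each control period).
- arm.get_image(name): name is "side" or "top"; returns the picture (480x640x3 uint8, red, green, blue); there is no depth.
- arm.camera_model(name): a dict with "mtx" (3x3 intrinsics, pixels), "k1" (the pictures are not rectified: a ray, as slopes to the right and down, at radius r is drawn at 1 + k1 r^2 times it, then the intrinsics apply), "origin" and "attitude" of the camera in the world. Camera axes: x right, y up, looking along -z (the intrinsics and any distortion apply to the point x, -y, -z); pixel columns grow to the right and rows downward; lengths in m; the calibration is good to about 2 mm. A picture is of the moment at which its call begins. camera_model takes no time and is no camera call.
- arm.job_done(): hands the job in; it is judged then, once.
The state is a dict: "time_s": time; "joint_pos": joint angles; "qvel": joint speeds; "effort": joint torques, N m; "tool_pos": TCP position; "ee_rot": TCP orientation; "force": force on the tool from outside, world axes, zero at the start; "ft_torque": the same for the moment, N m; "gripper_width": finger opening in m; "grasp_force": force on a finger pad.
Only numpy, scipy, OpenCV 4.12 (cv2) and the standard library are available. Lean on these libraries where they do the work, as an engineer would, in place of code of your own. Each camera call takes 0.05 s, during which the arm holds its last target. There are 200 camera calls.

### The job

Line up the four amber jars of glass paint in order of height on the row of cork mats: the tallest on the mat next to the brush pot, then each shorter one in turn, to the shortest at the far end of the row. Stand each jar upright in the middle of its own mat, set it down without dropping it, and do not let any jar tip over.

Things in the scene. Friction and masses are not known exactly. Their poses are not given: they have to be found in the camera images.
- jar_tallest_mid (a point): centre (half-way up, on the axis) of the tallest of four closed round jars of glass paint: amber glass, blank paper label, black cap; 98 mm tall overall, body 50 mm in diameter, under 300 g. It starts upright on the bench, so its base is 49 mm below this point. z is the jar's own axis.
- jar_second_mid (a point): centre (half-way up, on the axis) of the second tallest of four closed round jars of glass paint: amber glass, blank paper label, black cap; 82 mm tall overall, body 45 mm in diameter, under 300 g. It starts upright on the bench, so its base is 41 mm below this point. z is the jar's own axis.
- jar_third_mid (a point): centre (half-way up, on the axis) of the third tallest (second shortest) of four closed round jars of glass paint: amber glass, blank paper label, black cap; 66 mm tall overall, body 40 mm in diameter, under 300 g. It starts upright on the bench, so its base is 33 mm below this point. z is the jar's own axis.
- jar_shortest_mid (a point): centre (half-way up, on the axis) of the shortest of four closed round jars of glass paint: amber glass, blank paper label, black cap; 50 mm tall overall, body 34 mm in diameter, under 300 g. It starts upright on the bench, so its base is 25 mm below this point. z is the jar's own axis.
- mat_a_top (a point): centre of the top face of one of four identical round cork mats, 68 mm in diameter and 6 mm thick, fixed in a straight row about 95 mm apart on a fixed low grey-painted plank (100 mm deep, 620 mm long, 12 mm thick), so this face is 18 mm above the bench. x is across the plank, y along it. The letters say nothing of the order in the row: any mat may be first, at the brush pot's end.
- mat_b_top (a point): centre of the top face of one of four identical round cork mats, 68 mm in diameter and 6 mm thick, fixed in a straight row about 95 mm apart on a fixed low grey-painted plank (100 mm deep, 620 mm long, 12 mm thick), so this face is 18 mm above the bench. x is across the plank, y along it. The letters say nothing of the order in the row: any mat may be first, at the brush pot's end.
- mat_c_top (a point): centre of the top face of one of four identical round cork mats, 68 mm in diameter and 6 mm thick, fixed in a straight row about 95 mm apart on a fixed low grey-painted plank (100 mm deep, 620 mm long, 12 mm thick), so this face is 18 mm above the bench. x is across the plank, y along it. The letters say nothing of the order in the row: any mat may be first, at the brush pot's end.
- mat_d_top (a point): centre of the top face of one of four identical round cork mats, 68 mm in diameter and 6 mm thick, fixed in a straight row about 95 mm apart on a fixed low grey-painted plank (100 mm deep, 620 mm long, 12 mm thick), so this face is 18 mm above the bench. x is across the plank, y along it. The letters say nothing of the order in the row: any mat may be first, at the brush pot's end.
- brush_pot: white ceramic pot holding brushes, 56 mm wide, with brushes up to about 140 mm above its foot; fixed on the plank beyond one end of the row, in line with it, about 115 mm from the nearest mat; it may be at either end of the row (a dark 50 mm metal weight stands at the other end, 48 mm tall). Origin: centre of its underside, 12 mm above the bench.
There are look-alikes about, which are no part of the job. Leave any pink or red look-alike of the part that bears jar_shortest_mid alone.

How it is judged:
By the outcome, as a careful person would: the job done as asked, in the order asked, and still so for the second after the job is handed in, with the robot touching nothing.
It also fails if it takes over 91 s, if anything falls off the work surface, if the arm or the gripper's body presses on something with over 40 N, if the wrist force passes 120 N, or if a joint passes its speed limit or range.

## Working session

There is one attempt and no reset: what is moved stays moved. The work goes in short steps, Python scripts to look and compute and a tool call to move; the robot and the scene stay as the last step left them, time stands still between calls to the robot, and variables do not carry over. Pictures are saved under pics/ and viewed, at most 14 in all, crops included, and the job is handed in when it is done.

Besides the shell and the picture viewer there is one more tool, called after ">>>" in YAML: its name, and indented under it one key for each argument. move_arm: Moves the arm, as the interface text tells. Its arguments: {"type":"object","properties":{"motion":{"type":"array","items":{"type":"object","properties":{"tx":{"type":"number"},"ty":{"type":"number"},"tz":{"type":"number"},"spin":{"type":"number"},"grip":{"type":"number"}}}}},"required":["motion"]}

```bash
mkdir -p pics
python3 - <<'E'
from station import arm
import cv2
for n in("top","side"):
    cv2.imwrite(f"pics/{n}0.png",arm.get_image(n)[:,:,::-1]); print(arm.camera_model(n))
print(arm.get_state())
E
```

```text
{'mtx': array([[443.06074034,   0.        , 317.48477921],
       [  0.        , 443.06074034, 243.85247096],
       [  0.        ,   0.        ,   1.        ]]), 'k1': -0.05992029371885555, 'origin': array([0.36932588, 0.03158939, 0.85374245]), 'attitude': array([ 0.70557218,  0.07040286, -0.06890083, -0.70175781])}
{'mtx': array([[585.22597788,   0.        , 314.52207669],
       [  0.        , 585.22597788, 237.11401244],
       [  0.        ,   0.        ,   1.        ]]), 'k1': 0.03757662239270025, 'origin': array([-0.02223196, -0.57295766,  0.8454639 ]), 'attitude': array([ 0.85862056,  0.35771652, -0.13730035, -0.34052641])}
{'time_s': 0.1, 'joint_pos': array([ 1.10828451e+00,  9.17814888e-02,  1.23178282e+00, -1.36099473e-05,
        1.81977435e+00, -5.66717663e-02]), 'qvel': array([-0.00066129, -0.00228421, -0.00243978, -0.00051799, -0.00053325,
        0.00098511]), 'effort': array([ 2.13558014e-03, -4.47857344e+01, -4.07569170e+01,  6.99006999e-02,
        2.83796189e-02, -1.21114040e-04]), 'tool_pos': array([0.23676574, 0.55106899, 0.24661135]), 'ee_rot': array([-2.17711306e-04,  2.01531858e-01,  9.79481571e-01, -8.45443153e-04]), 'force': array([0.7530968 , 0.44681461, 0.13545987]), 'ft_torque': array([-0.00072425, -0.00517072, -0.01854819]), 'grasp_force': 0.0, 'gripper_width': 0.08767589950051133}
```

View pics/top0.png

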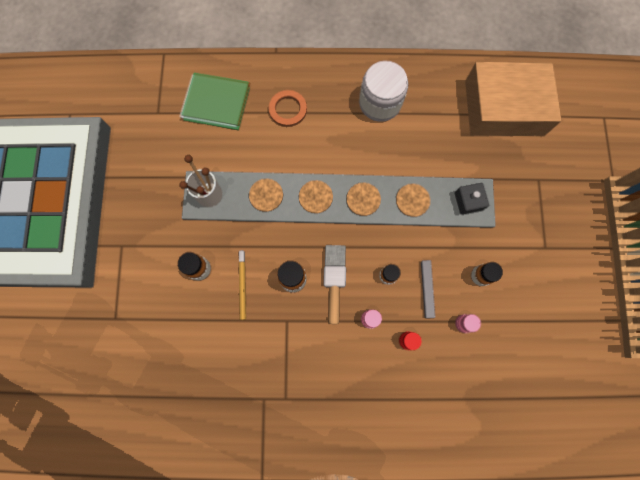

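View pics/side0.png

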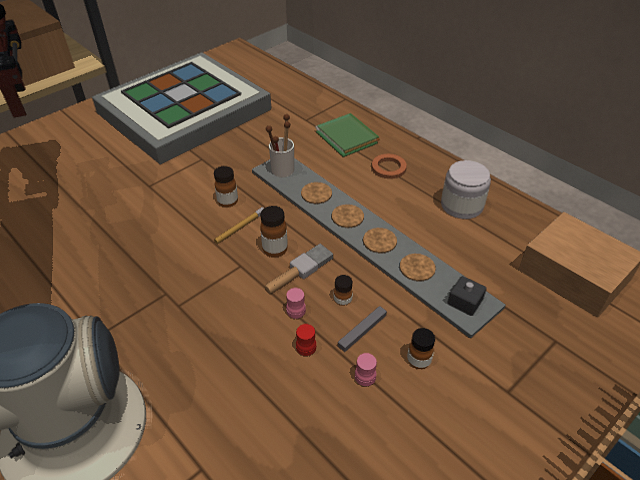

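The top view shows four black-capped amber jars at (193,266), (291,277), (391,274) and (488,273). The mats are at (266,195), (316,196), (364,199) and (413,200). The brush pot is at the left (200,185) and the dark weight at the right. The pink and red jars at (372,318), (411,341) and (469,323) are look-alikes to leave alone. In the side view the same jars are at (225,185), (273,230), (343,290) and (422,348).

```bash
cat > h.py <<'E'
import numpy as np, cv2
from scipy.spatial.transform import Rotation as R
from station import arm
class Cam:
    def __init__(s,n):
        m=arm.camera_model(n); s.n=n; s.K=m["mtx"]; s.d=np.array([m["k1"],0,0,0,0.]); s.o=m["origin"]
        q=m["attitude"]; s.R=R.from_quat([*q[1:],q[0]]).as_matrix()@np.diag([1,-1,-1])
    def ray(s,uv):
        p=cv2.undistortPoints(np.array([[uv]],float),s.K,s.d)[0,0]
        return s.R@np.array([*p,1])
    def at(s,uv,z):
        d=s.ray(uv); return s.o+d*(z-s.o[2])/d[2]
    def px(s,P):
        P=np.atleast_2d(P).astype(float); rv=cv2.Rodrigues(s.R.T)[0]
        return cv2.projectPoints(P,rv,-s.R.T@s.o,s.K,s.d)[0][:,0]
def tri(a,ua,b,ub):
    da,db=a.ray(ua),b.ray(ub); t=np.linalg.lstsq(np.c_[da,-db],b.o-a.o,rcond=None)[0]
    p,q=a.o+da*t[0],b.o+db*t[1]; return (p+q)/2,np.linalg.norm(p-q)
def blobs(mask,lo,hi):
    n,l,s,c=cv2.connectedComponentsWithStats(mask.astype(np.uint8))
    return [(c[i].round(1),s[i]) for i in range(1,n) if lo<s[i][4]<hi]
E
python3 - <<'E'
from h import *
T,S=Cam("top"),Cam("side")
t=cv2.imread("pics/top0.png");s=cv2.imread("pics/side0.png")
bt=blobs((t.max(2)<45),60,1500);bs=blobs((s.max(2)<45),60,1500)
print("top");[print(*b) for b in bt if b[0][1]>150 and b[0][0]>120]
print("side");[print(*b) for b in bs if b[0][1]>150]
hsv=cv2.cvtColor(t,cv2.COLOR_BGR2HSV)
# plank grey -> mats are non-grey holes
g=(hsv[...,1]<60)&(t.max(2)>60)&(t.max(2)<150); g[:165]=0;g[235:]=0
m=np.zeros_like(g); m[170:230,235:440]=~g[170:230,235:440]
for b in blobs(m,400,2000): print("mat",*b,T.at(b[0],.018).round(4))
for u in((193,266),(291,277),(391,274),(488,273)): print(T.at(u,.07))
a=cv2.resize(t[240:360,170:510],None,fx=2.35,fy=2.35,interpolation=cv2.INTER_CUBIC)
b=cv2.resize(s[150:400,190:470],None,fx=1.2,fy=1.2,interpolation=cv2.INTER_CUBIC)
c=np.zeros((a.shape[0]+b.shape[0],799,3),np.uint8);c[:a.shape[0],:a.shape[1]]=a;c[a.shape[0]:,:b.shape[1]]=b
cv2.imwrite("pics/crop.png",c)
E
```

```text
top
[463.1 203.5] [455 189  30  25 177]
[189.5 263.6] [179 253  22  22 381]
[287.8 269.9] [279 262  22  19 228]
[490.5 271.7] [481 263  20  19 272]
[388.3 271.7] [383 266  15  15  69]
side
[223.4 174.4] [214 166  20  17 267]
[280.2 192.5] [252 171  61  47 114]
[272. 216.] [260 206  24  21 404]
[425.9 302.9] [373 262  99  76 228]
[343.  283.6] [335 275  17  18 257]
[463.5 303.6] [447 290  39  26 382]
[111.5 367.8] [102 325  17  74 559]
[422.9 339.6] [412 328  23  24 437]
[ 53.3 437.7] [  9 403  97  55 388]
[624.2 460.6] [605 442  35  38 524]
[602.9 474.2] [590 465  29  15 146]
mat [354.2 172.2] [ 235  170  205    8 1013] [ 0.6823 -0.0385  0.018 ]
mat [265.5 194.4] [249 178  34  34 919] [0.6353 0.1369 0.018 ]
mat [315.4 196.1] [299 180  34  34 922] [0.6322 0.0385 0.018 ]
mat [363.2 198.6] [346 182  35  34 928] [ 0.6276 -0.0555  0.018 ]
mat [412.8 199.6] [396 183  35  34 928] [ 0.6262 -0.1533  0.018 ]
mat [323.5 226. ] [ 235  221  205    9 1370] [0.5718 0.0224 0.018 ]
[0.48428033 0.25700644 0.07      ]
[0.46564611 0.08047049 0.07      ]
[ 0.47189607 -0.09765295  0.07      ]
[ 0.47424151 -0.27282126  0.07      ]
```

View pics/crop.png

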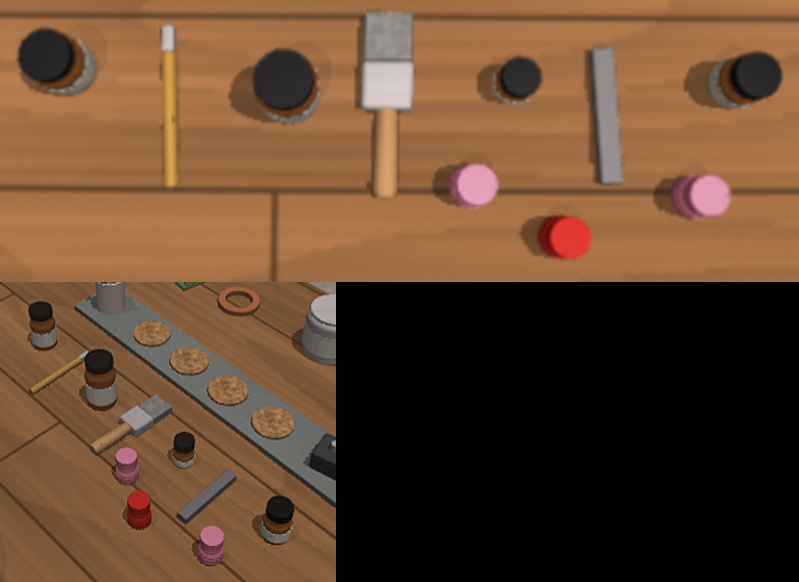

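The enlarged crop confirms four amber jars with black caps. In the top picture the cap tops are at about (189.6,263.8), (291.3,274), (391.3,272.8) and (492,272.3); the pink and red look-alikes are separate. Next I'll measure heights to tell the left jar from the right one, using finer cap masks and triangulation.

Run:
```python
from h import *
T,S=Cam("top"),Cam("side")
t=cv2.imread("pics/top0.png");s=cv2.imread("pics/side0.png")
def cap(im,u,r):
    x,y=u; m=((im.max(2).astype(int)<70)&(cv2.cvtColor(im,cv2.COLOR_BGR2HSV)[...,1]<140)).astype(np.uint8)
    k=np.zeros_like(m); cv2.circle(k,(x,y),r,1,-1); m&=k
    m=cv2.morphologyEx(m,cv2.MORPH_OPEN,np.ones((3,3)));m=cv2.morphologyEx(m,cv2.MORPH_CLOSE,np.ones((5,5)))
    c=max(cv2.findContours(m,0,2)[0],key=cv2.contourArea); return c[:,0],cv2.minEnclosingCircle(c),cv2.boundingRect(c)
for n,ut,us in(("L",(190,264),(223,176)),("T",(291,274),(272,217)),("S",(391,273),(343,284)),("R",(491,272),(423,341))):
    ct,et,bt=cap(t,ut,16); cs,es,bs=cap(s,us,17)
    X,r=tri(T,et[0],S,(es[0][0],es[0][1]-.15*bs[3]))
    print(n,"top",np.round(et[0],1),round(et[1],1),bt,"side",bs,"tri",X.round(3),round(r,4))
    for h in(.098,.082,.066,.050):
        P=T.at(et[0],h); dia=2*et[1]*(T.o[2]-h)/443
        top=S.px(P)[0]; base=S.px([P[0],P[1],0])[0]
        print("   h",h,P[:2].round(4),"capdia",dia.round(4),"side cap",top.round(1),"side base",base.round(1))
```

```text
L top [189.1 263.5] 11.5 (178, 253, 23, 22) side (214, 166, 20, 17) tri [0.487 0.259 0.087] 0.0028
   h 0.098 [0.4845 0.2561] capdia 0.0392 side cap [221.8 167.9] side base [227.2 203.6]
   h 0.082 [0.4869 0.2608] capdia 0.04 side cap [222.3 172.4] side base [226.8 202. ]
   h 0.066 [0.4894 0.2656] capdia 0.0408 side cap [222.8 176.9] side base [226.4 200.5]
   h 0.05 [0.4918 0.2704] capdia 0.0416 side cap [223.3 181.2] side base [226.  198.9]
T top [290.  273.5] 12.8 (278, 262, 25, 25) side (260, 206, 24, 21) tri [0.469 0.08  0.101] 0.0021
   h 0.098 [0.4682 0.0805] capdia 0.0437 side cap [270.9 213.6] side base [273.9 249.6]
   h 0.082 [0.4703 0.0816] capdia 0.0447 side cap [271.9 219. ] side base [274.3 248.8]
   h 0.066 [0.4724 0.0826] capdia 0.0456 side cap [272.9 224.3] side base [274.8 248.1]
   h 0.05 [0.4745 0.0837] capdia 0.0465 side cap [273.8 229.4] side base [275.2 247.3]
S top [390.7 272.4] 8.4 (383, 265, 17, 16) side (335, 275, 17, 18) tri [ 0.479 -0.101  0.048] 0.0022
   h 0.098 [ 0.471  -0.0926] capdia 0.0288 side cap [336.4 262. ] side base [335.5 297.9]
   h 0.082 [ 0.4731 -0.0952] capdia 0.0294 side cap [338.2 268.3] side base [337.3 298. ]
   h 0.066 [ 0.4753 -0.0979] capdia 0.03 side cap [339.9 274.6] side base [339.1 298.2]
   h 0.05 [ 0.4774 -0.1005] capdia 0.0306 side cap [341.6 280.7] side base [341.  298.4]
R top [491.3 271.9] 10.2 (482, 263, 20, 19) side (413, 328, 22, 23) tri [ 0.478 -0.282  0.066] 0.0032
   h 0.098 [ 0.4725 -0.2679] capdia 0.0347 side cap [415.3 321. ] side base [408.8 356.1]
   h 0.082 [ 0.4746 -0.2743] capdia 0.0355 side cap [418.2 328.7] side base [412.5 357.7]
   h 0.066 [ 0.4768 -0.2806] capdia 0.0362 side cap [421.  336.2] side base [416.3 359.3]
   h 0.05 [ 0.479  -0.2869] capdia 0.0369 side cap [423.7 343.6] side base [420.1 360.9]
```

L triangulates to z=0.087 with a 40 mm cap, so it is the second jar (0.487,0.261). R triangulates to z=0.066, so it is the third (0.477,-0.281). T (0.468,0.081) is the tallest and S (0.477,-0.101) the shortest. The pot stands by the +y mat, so I start with T. I will grip along world x so the body clears the pot and the neighbouring jars.

>>> move_arm:
  motion:
    - {"tx": -9.95,"ty": -8.52,"spin": 13.35,"grip": -1}
    - {"tx": -9.95,"ty": -8.52,"spin": 13.35,"grip": -1}
    - {"tx": -9.95,"ty": -8.52,"spin": 13.35,"grip": -1}
    - {"tx": -9.95,"ty": -8.52,"spin": 13.35,"grip": -1}
    - {"tx": -9.95,"ty": -8.52,"spin": 13.35,"grip": -1}
    - {"tx": -9.95,"ty": -8.52,"spin": 13.35,"grip": -1}
    - {"tx": -9.95,"ty": -8.52,"spin": 13.35,"grip": -1}
    - {"tx": -9.95,"ty": -8.52,"spin": 13.35,"grip": -1}

```text
$.motion[0]: bad value
```

```bash
cat >> h.py <<'E'
def go(x,y,gz,yaw=0.):
    "tool shift/spin (move units) to put the grasp point at x,y,gz with tool y at angle yaw from world x"
    s=arm.get_state(); q=s["ee_rot"]; M=R.from_quat([*q[1:],q[0]]).as_matrix()
    d=M.T@(np.array([x,y,gz])-s["tool_pos"]-.006*M[:,2])/.04
    a=np.degrees(np.arctan2(M[1,1],M[0,1])-yaw)
    print("t=%.2f"%s["time_s"],"tcp",s["tool_pos"].round(4),"units",d.round(2),"spin",(a/5).round(2),"yaw",a.round(2),"tilt",np.round(M[:2,2],3),"w",round(s["gripper_width"],4),"gf",s["grasp_force"])
E
python3 - <<'E'
from h import *
S=Cam("side"); s=cv2.imread("pics/side0.png")
hsv=cv2.cvtColor(s,cv2.COLOR_BGR2HSV)
for u in((316,193),(347,216),(380,240),(417,267)):
    m=np.zeros(s.shape[:2],np.uint8); cv2.circle(m,u,24,1,-1); m&=((hsv[...,1]>90)&(s.max(2)>70)).astype(np.uint8)
    c=max(cv2.findContours(m,0,2)[0],key=cv2.contourArea); e=cv2.fitEllipse(c); print(np.round(e[0],1),np.round(e[1],0),S.at(e[0],.018).round(4))
go(.468,.081,.2)
E
```

```text
[316.  192.3] [20. 30.] [0.6357 0.1354 0.018 ]
[347.3 215.3] [22. 32.] [0.6325 0.0369 0.018 ]
[379.7 239.7] [24. 33.] [ 0.6284 -0.0574  0.018 ]
[417.3 266.6] [26. 35.] [ 0.6268 -0.1552  0.018 ]
t=0.10 tcp [0.2368 0.5511 0.2466] units [-9.95 -8.51  1.03] spin 13.35 yaw 66.75 tilt [-0.001 -0.002] w 0.0877 gf 0.0
```

>>> move_arm:
  motion:
    - {"tx": -1,"ty": -0.85,"tz": 0,"spin": 1.34,"grip": -1}
    - {"tx": -2,"ty": -1.7,"tz": 0,"spin": 2.7,"grip": -1}

```text
time_s: 0.27
tool_pos: [0.2732, 0.4765, 0.2454]
ee_rot: [-0.0, 0.316, 0.949, -0.002]
force: [1.0, -1.4, 0.1]
gripper_width: 0.0875
grasp_force: 0.0
```

```bash
python3 -c "
from h import *
go(.468,.081,.2)"
```

```text
t=0.27 tcp [0.2732 0.4765 0.2454] units [-9.83 -4.99  1.01] spin 10.63 yaw 53.15 tilt [-0.002 -0.003] w 0.0875 gf 0.0
```

>>> move_arm:
  motion:
    - {"tx": -9.83,"ty": -4.99,"tz": 1.0,"spin": 10.6,"grip": -1}
    - {"tx": -9.83,"ty": -4.99,"tz": 1.0,"spin": 10.6,"grip": -1}
    - {"tx": -9.83,"ty": -4.99,"tz": 1.0,"spin": 10.6,"grip": -1}
    - {"tx": -9.83,"ty": -4.99,"tz": 1.0,"spin": 10.6,"grip": -1}
    - {"tx": -9.83,"ty": -4.99,"tz": 1.0,"spin": 10.6,"grip": -1}
    - {"tx": -9.83,"ty": -4.99,"tz": 1.0,"spin": 10.6,"grip": -1}
    - {"tx": -9.83,"ty": -4.99,"tz": 1.0,"spin": 10.6,"grip": -1}
    - {"tx": -9.83,"ty": -4.99,"tz": 1.0,"spin": 10.6,"grip": -1}

```text
time_s: 0.93
tool_pos: [0.4214, 0.1772, 0.2171]
ee_rot: [-0.0, 0.708, 0.706, -0.0]
force: [0.6, -0.4, -0.7]
gripper_width: 0.0877
grasp_force: 0.0
```

```bash
python3 -c "
from h import *
go(.468,.081,.2)"
```

```text
t=0.93 tcp [0.4214 0.1772 0.2171] units [-2.4   1.17  0.28] spin -0.02 yaw -0.11 tilt [-0.  0.] w 0.0877 gf 0.0
```

>>> move_arm:
  motion:
    - {"tx": -1.0,"ty": 0.5,"tz": 0.3,"spin": 0,"grip": -1}
    - {"tx": -2.0,"ty": 1.0,"tz": 0.3,"spin": 0,"grip": -1}
    - {"tx": -2.42,"ty": 1.17,"tz": 0.3,"spin": 0,"grip": -1}
    - {"tx": -2.42,"ty": 1.17,"tz": 1.3,"spin": 0,"grip": -1}
    - {"tx": -2.42,"ty": 1.17,"tz": 2.2,"spin": 0,"grip": -1}
    - {"tx": -2.42,"ty": 1.17,"tz": 3.0,"spin": 0,"grip": -1}
    - {"tx": -2.42,"ty": 1.17,"tz": 3.7,"spin": 0,"grip": -1}
    - {"tx": -2.42,"ty": 1.17,"tz": 4.07,"spin": 0,"grip": -1}

```text
time_s: 1.6
tool_pos: [0.466, 0.0821, 0.05]
ee_rot: [-0.002, 0.706, 0.709, -0.002]
force: [0.2, -0.2, 0.2]
gripper_width: 0.0882
grasp_force: 0.0
```

>>> move_arm:
  motion:
    - {"tx": 0,"ty": 0,"tz": 0,"spin": 0,"grip": 0}
    - {"tx": 0,"ty": 0,"tz": 0,"spin": 0,"grip": 1}
    - {"tx": 0,"ty": 0,"tz": 0,"spin": 0,"grip": 1}
    - {"tx": 0,"ty": 0,"tz": 0,"spin": 0,"grip": 1}
    - {"tx": 0,"ty": 0,"tz": 0,"spin": 0,"grip": 1}
    - {"tx": 0,"ty": 0,"tz": 0,"spin": 0,"grip": 1}
    - {"tx": 0,"ty": 0,"tz": 0,"spin": 0,"grip": 1}
    - {"tx": 0,"ty": 0,"tz": 0,"spin": 0,"grip": 1}

```text
time_s: 2.27
tool_pos: [0.4692, 0.0826, 0.056]
ee_rot: [0.001, 0.706, 0.709, 0.001]
force: [0.7, 0.5, 5.1]
gripper_width: 0.0499
grasp_force: 30.0
```

```bash
python3 -c "
from h import *
go(.468,.136,.12)"
```

```text
t=2.27 tcp [0.4692 0.0826 0.056 ] units [ 1.33 -0.02 -1.75] spin 0.05 yaw 0.25 tilt [0.002 0.   ] w 0.0499 gf 30.00048539164709
```

>>> move_arm:
  motion:
    - {"tx": 0,"ty": 0,"tz": -0.5,"spin": 0,"grip": 1}
    - {"tx": 0,"ty": 0,"tz": -1.2,"spin": 0,"grip": 1}
    - {"tx": 0.3,"ty": 0.6,"tz": -1.5,"spin": 0,"grip": 1}
    - {"tx": 0.7,"ty": 1.4,"tz": -1.5,"spin": 0,"grip": 1}
    - {"tx": 1.1,"ty": 2.3,"tz": -1.5,"spin": 0,"grip": 1}
    - {"tx": 1.41,"ty": 3.2,"tz": -1.5,"spin": 0,"grip": 1}
    - {"tx": 1.41,"ty": 3.9,"tz": -1.5,"spin": 0,"grip": 1}
    - {"tx": 1.41,"ty": 4.18,"tz": -1.5,"spin": 0,"grip": 1}

```text
time_s: 2.93
tool_pos: [0.6374, 0.1402, 0.1125]
ee_rot: [-0.0, 0.705, 0.709, -0.001]
force: [0.3, -0.1, -3.2]
gripper_width: 0.0499
grasp_force: 30.0
```

>>> move_arm:
  motion:
    - {"tx": 0,"ty": 0,"tz": 0,"spin": 0,"grip": 1}
    - {"tx": 0,"ty": 0,"tz": 0,"spin": 0,"grip": 1}
    - {"tx": 0,"ty": 0,"tz": 0,"spin": 0,"grip": 1}
    - {"tx": 0,"ty": 0,"tz": 0,"spin": 0,"grip": 1}

```text
time_s: 3.27
tool_pos: [0.6344, 0.1396, 0.1146]
ee_rot: [-0.0, 0.706, 0.709, -0.0]
force: [0.8, -1.1, -2.7]
gripper_width: 0.0496
grasp_force: 30.0
```

```bash
python3 -c "
from h import *
go(.6355,.136,.068)
for n in('top','side'): cv2.imwrite(f'pics/{n}1.png',arm.get_image(n)[:,:,::-1])
go(.6355,.136,.068)
t=cv2.imread('pics/top1.png')[130:290,150:450];s=cv2.imread('pics/side1.png')[90:290,170:470]
cv2.imwrite('pics/c1.png',cv2.resize(np.vstack([t,s]),None,fx=1.65,fy=1.65,interpolation=2))"
```

```text
t=3.27 tcp [0.6344 0.1396 0.1146] units [-0.09  0.03  1.02] spin 0.05 yaw 0.26 tilt [-0.001 -0.   ] w 0.0496 gf 29.999088562326506
t=3.37 tcp [0.6347 0.1396 0.1152] units [-0.09  0.02  1.03] spin 0.05 yaw 0.25 tilt [0. 0.] w 0.0495 gf 29.998940028017387
```

View pics/c1.png

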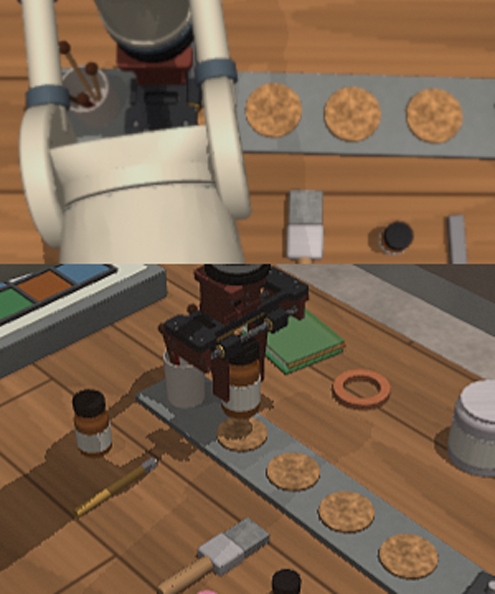

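Shown: the jar is held upright just above the first mat, which is at about (241,433) in the crop. The pot is beside it and clear.

>>> move_arm:
  motion:
    - {"tx": 0,"ty": 0.02,"tz": 0.4,"spin": 0,"grip": 1}
    - {"tx": 0,"ty": 0.02,"tz": 0.75,"spin": 0,"grip": 1}
    - {"tx": 0,"ty": 0.02,"tz": 0.9,"spin": 0,"grip": 1}
    - {"tx": 0,"ty": 0.02,"tz": 0.98,"spin": 0,"grip": 1}
    - {"tx": 0,"ty": 0.02,"tz": 1.02,"spin": 0,"grip": 1}
    - {"tx": 0,"ty": 0.02,"tz": 1.02,"spin": 0,"grip": 1}
    - {"tx": 0,"ty": 0.02,"tz": 1.02,"spin": 0,"grip": 1}

```text
time_s: 3.95
tool_pos: [0.6365, 0.1397, 0.0742]
ee_rot: [0.0, 0.706, 0.709, 0.0]
force: [0.6, 1.1, -3.3]
gripper_width: 0.0493
grasp_force: 30.0
```

>>> move_arm:
  motion:
    - {"tx": 0,"ty": 0,"tz": 0.02,"spin": 0,"grip": 1}
    - {"tx": 0,"ty": 0,"tz": 0.03,"spin": 0,"grip": 1}
    - {"tx": 0,"ty": 0,"tz": 0.03,"spin": 0,"grip": 1}
    - {"tx": 0,"ty": 0,"tz": 0.03,"spin": 0,"grip": 1}

```text
time_s: 4.28
tool_pos: [0.6366, 0.1397, 0.074]
ee_rot: [0.0, 0.706, 0.709, 0.001]
force: [-1.6, -0.2, 4.8]
gripper_width: 0.0496
grasp_force: 30.0
```

>>> move_arm:
  motion:
    - {"tx": 0,"ty": 0,"tz": 0,"spin": 0,"grip": 0.2}
    - {"tx": 0,"ty": 0,"tz": 0,"spin": 0,"grip": -0.3}
    - {"tx": 0,"ty": 0,"tz": 0,"spin": 0,"grip": -1}
    - {"tx": 0,"ty": 0,"tz": 0,"spin": 0,"grip": -1}
    - {"tx": 0,"ty": 0,"tz": 0,"spin": 0,"grip": -1}
    - {"tx": 0,"ty": 0,"tz": 0,"spin": 0,"grip": -1}

```text
time_s: 4.78
tool_pos: [0.6361, 0.1396, 0.0723]
ee_rot: [-0.0, 0.706, 0.709, -0.0]
force: [-0.1, 0.7, -0.3]
gripper_width: 0.0793
grasp_force: 0.0
```

>>> move_arm:
  motion:
    - {"tx": 0,"ty": 0,"tz": -0.8,"spin": 0,"grip": -1}
    - {"tx": 0,"ty": 0,"tz": -1.7,"spin": 0,"grip": -1}
    - {"tx": 0,"ty": 0,"tz": -2.5,"spin": 0,"grip": -1}
    - {"tx": 0,"ty": -0.9,"tz": -2.8,"spin": 0,"grip": -1}
    - {"tx": 0.3,"ty": -1.9,"tz": -2.8,"spin": 0,"grip": -1}
    - {"tx": 0.8,"ty": -2.8,"tz": -2.8,"spin": 0,"grip": -1}
    - {"tx": 1.5,"ty": -3.5,"tz": -2.8,"spin": 0,"grip": -1}
    - {"tx": 2.3,"ty": -3.7,"tz": -2.8,"spin": 0,"grip": -1}

```text
time_s: 5.45
tool_pos: [0.4848, 0.2311, 0.1854]
ee_rot: [-0.0, 0.706, 0.708, 0.0]
force: [0.8, -0.6, 0.2]
gripper_width: 0.0875
grasp_force: 0.0
```

```bash
python3 -c "
from h import *
go(.487,.262,.041)
for n in('top','side'): cv2.imwrite(f'pics/{n}2.png',arm.get_image(n)[:,:,::-1])
t=cv2.imread('pics/top2.png')[130:290,150:450];s=cv2.imread('pics/side2.png')[90:290,170:470]
cv2.imwrite('pics/c2.png',cv2.resize(np.vstack([t,s]),None,fx=1.65,fy=1.65,interpolation=2))"
```

```text
t=5.45 tcp [0.4848 0.2311 0.1854] units [0.77 0.06 3.46] spin 0.04 yaw 0.19 tilt [0. 0.] w 0.0875 gf 0.0
```

View pics/c2.png

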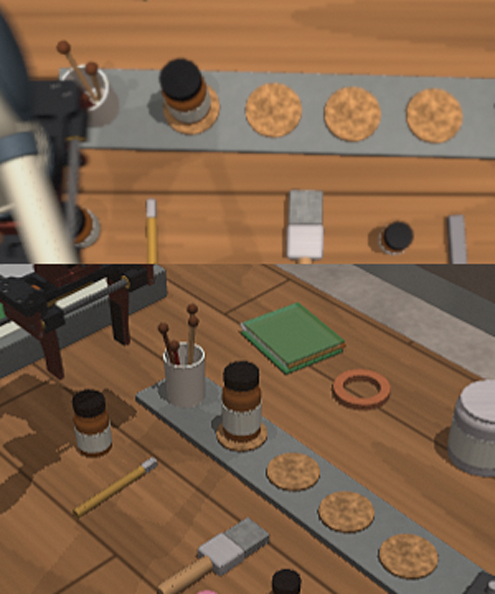

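The tallest jar stands upright on mat 1, with its cap at crop (182,80) in the top view and (241,375) in the side view. Now the second jar.

>>> move_arm:
  motion:
    - {"tx": 0.5,"ty": 0.06,"tz": 0,"spin": 0,"grip": -1}
    - {"tx": 0.77,"ty": 0.06,"tz": 0.3,"spin": 0,"grip": -1}
    - {"tx": 0.77,"ty": 0.06,"tz": 1.2,"spin": 0,"grip": -1}
    - {"tx": 0.77,"ty": 0.06,"tz": 2.1,"spin": 0,"grip": -1}
    - {"tx": 0.77,"ty": 0.06,"tz": 2.8,"spin": 0,"grip": -1}
    - {"tx": 0.77,"ty": 0.06,"tz": 3.3,"spin": 0,"grip": -1}
    - {"tx": 0.77,"ty": 0.06,"tz": 3.45,"spin": 0,"grip": -1}
    - {"tx": 0.77,"ty": 0.06,"tz": 3.45,"spin": 0,"grip": 0}

```text
time_s: 6.22
tool_pos: [0.4888, 0.2607, 0.0436]
ee_rot: [-0.001, 0.706, 0.708, -0.003]
force: [-0.1, -0.8, 0.2]
gripper_width: 0.0839
grasp_force: 0.0
```

>>> move_arm:
  motion:
    - {"tx": 0,"ty": 0,"tz": 0,"spin": 0,"grip": 1}
    - {"tx": 0,"ty": 0,"tz": 0,"spin": 0,"grip": 1}
    - {"tx": 0,"ty": 0,"tz": 0,"spin": 0,"grip": 1}
    - {"tx": 0,"ty": 0,"tz": 0,"spin": 0,"grip": 1}
    - {"tx": 0,"ty": 0,"tz": 0,"spin": 0,"grip": 1}
    - {"tx": 0,"ty": 0,"tz": 0,"spin": 0,"grip": 1}
    - {"tx": 0,"ty": 0,"tz": 0,"spin": 0,"grip": 1}
    - {"tx": 0,"ty": 0,"tz": 0,"spin": 0,"grip": 1}

```text
time_s: 6.88
tool_pos: [0.4902, 0.262, 0.0475]
ee_rot: [0.0, 0.706, 0.709, 0.0]
force: [-0.6, 0.5, 4.2]
gripper_width: 0.0444
grasp_force: 30.0
```

Run:
```python
from h import *
T,S=Cam("top"),Cam("side")
t=cv2.imread("pics/top2.png");s=cv2.imread("pics/side2.png")
def cap(im,u,r):
    m=((im.max(2).astype(int)<70)&(cv2.cvtColor(im,cv2.COLOR_BGR2HSV)[...,1]<140)).astype(np.uint8)
    k=np.zeros_like(m); cv2.circle(k,u,r,1,-1); m=cv2.morphologyEx(cv2.morphologyEx(m&k,2,np.ones((3,3))),3,np.ones((5,5)))
    c=max(cv2.findContours(m,0,2)[0],key=cv2.contourArea); return cv2.minEnclosingCircle(c),cv2.boundingRect(c)
e,b=cap(t,(260,178),18); print(e,b,T.at((b[0]+b[2]/2,b[1]+b[3]/2),.116),T.at(e[0],.116))
e,b=cap(s,(316,158),18); print(e,b,S.at((e[0][0],e[0][1]-.15*b[3]),.116))
go(.6324,.0377+.0025,.059)
```

```text
((258.85089111328125, 178.07894897460938), 12.533287048339844) (247, 166, 25, 25) [0.63319367 0.13595134 0.116     ] [0.63396909 0.13711913 0.116     ]
((316.0, 157.5), 10.965956687927246) (306, 149, 21, 18) [0.63837633 0.13742207 0.116     ]
t=6.88 tcp [0.4902 0.262  0.0475] units [-5.56  3.53 -0.44] spin 0.05 yaw 0.26 tilt [0.001 0.   ] w 0.0444 gf 30.001169992319774
```

>>> move_arm:
  motion:
    - {"tx": 0,"ty": 0,"tz": -0.5,"spin": 0,"grip": 1}
    - {"tx": -0.3,"ty": 0,"tz": -1.2,"spin": 0,"grip": 1}
    - {"tx": -1.0,"ty": 0,"tz": -1.5,"spin": 0,"grip": 1}
    - {"tx": -2.0,"ty": 0,"tz": -1.5,"spin": 0,"grip": 1}
    - {"tx": -3.0,"ty": 0,"tz": -1.5,"spin": 0,"grip": 1}
    - {"tx": -4.0,"ty": 0,"tz": -1.5,"spin": 0,"grip": 1}
    - {"tx": -4.9,"ty": 0,"tz": -1.5,"spin": 0,"grip": 1}
    - {"tx": -5.56,"ty": 0.3,"tz": -1.5,"spin": 0,"grip": 1}

```text
time_s: 7.55
tool_pos: [0.5016, 0.0368, 0.1064]
ee_rot: [-0.0, 0.706, 0.708, -0.001]
force: [0.8, -0.4, -0.8]
gripper_width: 0.044
grasp_force: 30.0
```

>>> move_arm:
  motion:
    - {"tx": 0,"ty": 0.7,"tz": 0,"spin": 0,"grip": 1}
    - {"tx": 0,"ty": 1.6,"tz": 0,"spin": 0,"grip": 1}
    - {"tx": 0,"ty": 2.5,"tz": 0,"spin": 0,"grip": 1}
    - {"tx": 0,"ty": 3.1,"tz": 0,"spin": 0,"grip": 1}
    - {"tx": 0,"ty": 3.27,"tz": 0.2,"spin": 0,"grip": 1}
    - {"tx": 0,"ty": 3.27,"tz": 0.6,"spin": 0,"grip": 1}
    - {"tx": 0,"ty": 3.27,"tz": 0.85,"spin": 0,"grip": 1}
    - {"tx": 0,"ty": 3.27,"tz": 0.85,"spin": 0,"grip": 1}

```text
time_s: 8.22
tool_pos: [0.6312, 0.0401, 0.0683]
ee_rot: [-0.002, 0.705, 0.709, -0.003]
force: [-0.0, -0.1, -2.6]
gripper_width: 0.0438
grasp_force: 30.0
```

```bash
python3 -c "
from h import *
go(.633,.0397,.059)"
```

```text
t=8.22 tcp [0.6312 0.0401 0.0683] units [-0.01  0.05  0.08] spin 0.05 yaw 0.26 tilt [-0.007 -0.   ] w 0.0438 gf 29.99955519902869
```

>>> move_arm:
  motion:
    - {"tx": 0,"ty": 0,"tz": 0.06,"spin": 0,"grip": 1}
    - {"tx": 0,"ty": 0,"tz": 0.12,"spin": 0,"grip": 1}
    - {"tx": 0,"ty": 0,"tz": 0.17,"spin": 0,"grip": 1}
    - {"tx": 0,"ty": 0,"tz": 0.21,"spin": 0,"grip": 1}
    - {"tx": 0,"ty": 0,"tz": 0.21,"spin": 0,"grip": 1}
    - {"tx": 0,"ty": 0,"tz": 0.21,"spin": 0,"grip": 1}

```text
time_s: 8.72
tool_pos: [0.634, 0.0401, 0.0655]
ee_rot: [0.0, 0.706, 0.709, 0.0]
force: [-2.4, -0.5, 3.4]
gripper_width: 0.0442
grasp_force: 30.0
```

>>> move_arm:
  motion:
    - {"tx": 0,"ty": 0,"tz": 0,"spin": 0,"grip": 0.2}
    - {"tx": 0,"ty": 0,"tz": 0,"spin": 0,"grip": -0.3}
    - {"tx": 0,"ty": 0,"tz": 0,"spin": 0,"grip": -1}
    - {"tx": 0,"ty": 0,"tz": 0,"spin": 0,"grip": -1}
    - {"tx": 0,"ty": 0,"tz": 0,"spin": 0,"grip": -1}
    - {"tx": 0,"ty": 0,"tz": 0,"spin": 0,"grip": -1}

```text
time_s: 9.22
tool_pos: [0.6337, 0.04, 0.064]
ee_rot: [-0.0, 0.706, 0.709, -0.0]
force: [0.7, 0.3, -0.0]
gripper_width: 0.074
grasp_force: 0.0
```

>>> move_arm:
  motion:
    - {"tx": 0,"ty": 0,"tz": -0.8,"spin": 0,"grip": -1}
    - {"tx": 0,"ty": 0,"tz": -1.7,"spin": 0,"grip": -1}
    - {"tx": 0,"ty": 0,"tz": -2.5,"spin": 0,"grip": -1}
    - {"tx": -0.4,"ty": -0.9,"tz": -2.5,"spin": 0,"grip": -1}
    - {"tx": -1.0,"ty": -1.7,"tz": -2.5,"spin": 0,"grip": -1}
    - {"tx": -1.7,"ty": -2.4,"tz": -2.5,"spin": 0,"grip": -0.6}
    - {"tx": -2.4,"ty": -3.1,"tz": -2.5,"spin": 0,"grip": -0.36}
    - {"tx": -3.0,"ty": -3.7,"tz": -2.5,"spin": 0,"grip": -0.36}

```text
time_s: 9.88
tool_pos: [0.4846, -0.0817, 0.1643]
ee_rot: [0.0, 0.705, 0.709, -0.0]
force: [-0.4, -0.3, 0.3]
gripper_width: 0.0711
grasp_force: 0.0
```

```bash
python3 -c "
from h import *
T=Cam('top')
print(T.at((372,318),.05),T.at((469,323),.05))
go(.478,-.099,.027)"
```

```text
[ 0.39485547 -0.06481157  0.05      ] [ 0.38608148 -0.23993088  0.05      ]
t=9.88 tcp [ 0.4846 -0.0817  0.1643] units [-0.43 -0.17  3.28] spin 0.05 yaw 0.26 tilt [ 0.    -0.001] w 0.0711 gf 0.0
```

>>> move_arm:
  motion:
    - {"tx": -0.45,"ty": -0.18,"tz": 0.3,"spin": 0,"grip": -0.36}
    - {"tx": -0.45,"ty": -0.18,"tz": 1.0,"spin": 0,"grip": -0.36}
    - {"tx": -0.45,"ty": -0.18,"tz": 1.8,"spin": 0,"grip": -0.36}
    - {"tx": -0.45,"ty": -0.18,"tz": 2.5,"spin": 0,"grip": -0.36}
    - {"tx": -0.45,"ty": -0.18,"tz": 3.0,"spin": 0,"grip": -0.36}
    - {"tx": -0.45,"ty": -0.18,"tz": 3.25,"spin": 0,"grip": -0.36}
    - {"tx": -0.45,"ty": -0.18,"tz": 3.25,"spin": 0,"grip": -0.36}
    - {"tx": -0.45,"ty": -0.18,"tz": 3.25,"spin": 0,"grip": 0}

```text
time_s: 10.55
tool_pos: [0.4794, -0.0986, 0.0348]
ee_rot: [0.0, 0.706, 0.709, 0.0]
force: [-0.4, 0.9, 0.9]
gripper_width: 0.0564
grasp_force: 0.0
```

>>> move_arm:
  motion:
    - {"tx": 0,"ty": 0,"tz": 0,"spin": 0,"grip": 1}
    - {"tx": 0,"ty": 0,"tz": 0,"spin": 0,"grip": 1}
    - {"tx": 0,"ty": 0,"tz": 0,"spin": 0,"grip": 1}
    - {"tx": 0,"ty": 0,"tz": 0,"spin": 0,"grip": 1}
    - {"tx": 0,"ty": 0,"tz": 0,"spin": 0,"grip": 1}
    - {"tx": 0,"ty": 0,"tz": 0,"spin": 0,"grip": 1}
    - {"tx": 0,"ty": 0,"tz": 0,"spin": 0,"grip": 1}
    - {"tx": 0,"ty": 0,"tz": 0,"spin": 0,"grip": 1}

```text
time_s: 11.22
tool_pos: [0.4799, -0.0989, 0.0358]
ee_rot: [0.001, 0.706, 0.709, 0.001]
force: [-1.1, 0.9, 6.0]
gripper_width: 0.0326
grasp_force: 30.0
```

```bash
python3 -c "
from h import *
go(.627,-.1533+.002,.045)"
```

```text
t=11.22 tcp [ 0.4799 -0.0989  0.0358] units [-1.33  3.67 -0.37] spin 0.05 yaw 0.25 tilt [ 0.002 -0.001] w 0.0326 gf 30.003390591591597
```

>>> move_arm:
  motion:
    - {"tx": 0,"ty": 0,"tz": -0.5,"spin": 0,"grip": 1}
    - {"tx": 0,"ty": 0,"tz": -1.1,"spin": 0,"grip": 1}
    - {"tx": -0.3,"ty": 0.5,"tz": -1.25,"spin": 0,"grip": 1}
    - {"tx": -0.7,"ty": 1.3,"tz": -1.25,"spin": 0,"grip": 1}
    - {"tx": -1.1,"ty": 2.1,"tz": -1.25,"spin": 0,"grip": 1}
    - {"tx": -1.32,"ty": 2.9,"tz": -1.25,"spin": 0,"grip": 1}
    - {"tx": -1.32,"ty": 3.5,"tz": -1.25,"spin": 0,"grip": 1}
    - {"tx": -1.32,"ty": 3.67,"tz": -1.2,"spin": 0,"grip": 1}

```text
time_s: 11.88
tool_pos: [0.6286, -0.1512, 0.0816]
ee_rot: [0.0, 0.706, 0.709, 0.0]
force: [0.3, -0.3, -0.2]
gripper_width: 0.0326
grasp_force: 30.0
```

>>> move_arm:
  motion:
    - {"tx": 0,"ty": 0,"tz": 0.2,"spin": 0,"grip": 1}
    - {"tx": 0,"ty": 0,"tz": 0.45,"spin": 0,"grip": 1}
    - {"tx": 0,"ty": 0,"tz": 0.6,"spin": 0,"grip": 1}
    - {"tx": 0,"ty": 0,"tz": 0.65,"spin": 0,"grip": 1}
    - {"tx": 0,"ty": 0,"tz": 0.68,"spin": 0,"grip": 1}
    - {"tx": 0,"ty": 0,"tz": 0.68,"spin": 0,"grip": 1}
    - {"tx": 0,"ty": 0,"tz": 0.68,"spin": 0,"grip": 1}

```text
time_s: 12.47
tool_pos: [0.6261, -0.1508, 0.0558]
ee_rot: [0.0, 0.706, 0.709, 0.0]
force: [-0.2, -0.7, -1.3]
gripper_width: 0.0328
grasp_force: 30.0
```

```bash
python3 -c "
from h import *
go(.627,-.1517,.045)"
```

```text
t=12.47 tcp [ 0.6261 -0.1508  0.0558] units [-0.02  0.02  0.12] spin 0.05 yaw 0.25 tilt [ 0.001 -0.   ] w 0.0328 gf 29.999674167484045
```

>>> move_arm:
  motion:
    - {"tx": 0,"ty": 0.01,"tz": 0.04,"spin": 0,"grip": 1}
    - {"tx": 0,"ty": 0.01,"tz": 0.08,"spin": 0,"grip": 1}
    - {"tx": 0,"ty": 0.01,"tz": 0.11,"spin": 0,"grip": 1}
    - {"tx": 0,"ty": 0.01,"tz": 0.11,"spin": 0,"grip": 1}
    - {"tx": 0,"ty": 0.01,"tz": 0.11,"spin": 0,"grip": 1}

```text
time_s: 12.88
tool_pos: [0.6271, -0.151, 0.0538]
ee_rot: [0.001, 0.706, 0.709, 0.0]
force: [-5.0, 1.8, 9.8]
gripper_width: 0.0328
grasp_force: 30.0
```

>>> move_arm:
  motion:
    - {"tx": 0,"ty": 0,"tz": 0,"spin": 0,"grip": 0.4}
    - {"tx": 0,"ty": 0,"tz": 0,"spin": 0,"grip": 0}
    - {"tx": 0,"ty": 0,"tz": 0,"spin": 0,"grip": -0.6}
    - {"tx": 0,"ty": 0,"tz": 0,"spin": 0,"grip": -0.6}
    - {"tx": 0,"ty": 0,"tz": 0,"spin": 0,"grip": -0.6}
    - {"tx": 0,"ty": 0,"tz": 0,"spin": 0,"grip": -0.6}

```text
time_s: 13.38
tool_pos: [0.6265, -0.1507, 0.0503]
ee_rot: [-0.0, 0.706, 0.709, -0.0]
force: [0.1, 0.7, -0.5]
gripper_width: 0.0624
grasp_force: 0.0
```

>>> move_arm:
  motion:
    - {"tx": 0,"ty": 0,"tz": -0.8,"spin": 0,"grip": -0.6}
    - {"tx": 0,"ty": 0,"tz": -1.7,"spin": 0,"grip": -0.6}
    - {"tx": 0,"ty": -0.4,"tz": -2.5,"spin": 0,"grip": -0.6}
    - {"tx": -0.4,"ty": -1.3,"tz": -2.5,"spin": 0,"grip": -0.6}
    - {"tx": -1.0,"ty": -2.0,"tz": -2.5,"spin": 0,"grip": -0.6}
    - {"tx": -1.7,"ty": -2.7,"tz": -2.5,"spin": 0,"grip": -0.6}
    - {"tx": -2.4,"ty": -3.3,"tz": -2.5,"spin": 0,"grip": -0.6}
    - {"tx": -3.1,"ty": -3.73,"tz": -2.5,"spin": 0,"grip": -0.6}

```text
time_s: 14.05
tool_pos: [0.4761, -0.2763, 0.151]
ee_rot: [0.0, 0.706, 0.709, -0.0]
force: [0.9, -0.8, 0.8]
gripper_width: 0.07
grasp_force: 0.0
```

```bash
python3 -c "
from h import *
go(.478,-.279,.034)"
```

```text
t=14.05 tcp [ 0.4761 -0.2763  0.151 ] units [-0.07  0.05  2.77] spin 0.05 yaw 0.26 tilt [ 0. -0.] w 0.07 gf 0.0
```

>>> move_arm:
  motion:
    - {"tx": -0.09,"ty": 0.04,"tz": 0.3,"spin": 0,"grip": -0.6}
    - {"tx": -0.09,"ty": 0.04,"tz": 0.9,"spin": 0,"grip": -0.6}
    - {"tx": -0.09,"ty": 0.04,"tz": 1.7,"spin": 0,"grip": -0.6}
    - {"tx": -0.09,"ty": 0.04,"tz": 2.3,"spin": 0,"grip": -0.6}
    - {"tx": -0.09,"ty": 0.04,"tz": 2.65,"spin": 0,"grip": -0.6}
    - {"tx": -0.09,"ty": 0.04,"tz": 2.77,"spin": 0,"grip": -0.6}
    - {"tx": -0.09,"ty": 0.04,"tz": 2.77,"spin": 0,"grip": -0.6}
    - {"tx": -0.09,"ty": 0.04,"tz": 2.77,"spin": 0,"grip": 0}

```text
time_s: 14.72
tool_pos: [0.48, -0.279, 0.0405]
ee_rot: [0.0, 0.705, 0.709, 0.0]
force: [0.1, -0.5, -0.7]
gripper_width: 0.066
grasp_force: 0.0
```

>>> move_arm:
  motion:
    - {"tx": 0,"ty": 0,"tz": 0,"spin": 0,"grip": 1}
    - {"tx": 0,"ty": 0,"tz": 0,"spin": 0,"grip": 1}
    - {"tx": 0,"ty": 0,"tz": 0,"spin": 0,"grip": 1}
    - {"tx": 0,"ty": 0,"tz": 0,"spin": 0,"grip": 1}
    - {"tx": 0,"ty": 0,"tz": 0,"spin": 0,"grip": 1}
    - {"tx": 0,"ty": 0,"tz": 0,"spin": 0,"grip": 1}
    - {"tx": 0,"ty": 0,"tz": 0,"spin": 0,"grip": 1}
    - {"tx": 0,"ty": 0,"tz": 0,"spin": 0,"grip": 1}

```text
time_s: 15.38
tool_pos: [0.4798, -0.2793, 0.0408]
ee_rot: [0.001, 0.706, 0.709, 0.0]
force: [-1.5, -0.4, 5.6]
gripper_width: 0.0394
grasp_force: 30.0
```

```bash
python3 -c "
from h import *
go(.6285,-.0555+.0016,.052)"
```

```text
t=15.38 tcp [ 0.4798 -0.2793  0.0408] units [ 5.62  3.74 -0.43] spin 0.05 yaw 0.25 tilt [ 0.001 -0.001] w 0.0394 gf 30.00173292704858
```

>>> move_arm:
  motion:
    - {"tx": 0,"ty": 0,"tz": -0.5,"spin": 0,"grip": 1}
    - {"tx": 0.3,"ty": 0,"tz": -1.2,"spin": 0,"grip": 1}
    - {"tx": 1.0,"ty": 0,"tz": -1.5,"spin": 0,"grip": 1}
    - {"tx": 2.0,"ty": 0,"tz": -1.5,"spin": 0,"grip": 1}
    - {"tx": 3.0,"ty": 0,"tz": -1.5,"spin": 0,"grip": 1}
    - {"tx": 4.0,"ty": 0,"tz": -1.5,"spin": 0,"grip": 1}
    - {"tx": 4.9,"ty": 0,"tz": -1.5,"spin": 0,"grip": 1}
    - {"tx": 5.63,"ty": 0.2,"tz": -1.5,"spin": 0,"grip": 1}

```text
time_s: 16.05
tool_pos: [0.4854, -0.0513, 0.0993]
ee_rot: [-0.001, 0.705, 0.709, -0.0]
force: [0.8, 0.2, -1.0]
gripper_width: 0.0394
grasp_force: 30.0
```

>>> move_arm:
  motion:
    - {"tx": 0,"ty": 0.8,"tz": 0,"spin": 0,"grip": 1}
    - {"tx": 0,"ty": 1.7,"tz": 0,"spin": 0,"grip": 1}
    - {"tx": 0,"ty": 2.6,"tz": 0,"spin": 0,"grip": 1}
    - {"tx": 0,"ty": 3.3,"tz": 0,"spin": 0,"grip": 1}
    - {"tx": 0,"ty": 3.53,"tz": 0.2,"spin": 0,"grip": 1}
    - {"tx": 0,"ty": 3.53,"tz": 0.6,"spin": 0,"grip": 1}
    - {"tx": 0,"ty": 3.53,"tz": 0.9,"spin": 0,"grip": 1}
    - {"tx": 0,"ty": 3.53,"tz": 0.9,"spin": 0,"grip": 1}

```text
time_s: 16.72
tool_pos: [0.6261, -0.0529, 0.0598]
ee_rot: [-0.002, 0.706, 0.709, -0.002]
force: [-0.2, -0.8, -2.3]
gripper_width: 0.0393
grasp_force: 30.0
```

```bash
python3 -c "
from h import *
go(.6285,-.0542,.052)"
```

```text
t=16.72 tcp [ 0.6261 -0.0529  0.0598] units [-0.03  0.06  0.04] spin 0.05 yaw 0.25 tilt [-0.006  0.001] w 0.0393 gf 29.996702581338468
```

>>> move_arm:
  motion:
    - {"tx": -0.02,"ty": 0,"tz": 0,"spin": 0,"grip": 1}
    - {"tx": -0.02,"ty": 0,"tz": 0.06,"spin": 0,"grip": 1}
    - {"tx": -0.02,"ty": 0,"tz": 0.11,"spin": 0,"grip": 1}
    - {"tx": -0.02,"ty": 0,"tz": 0.14,"spin": 0,"grip": 1}
    - {"tx": -0.02,"ty": 0,"tz": 0.14,"spin": 0,"grip": 1}
    - {"tx": -0.02,"ty": 0,"tz": 0.14,"spin": 0,"grip": 1}

```text
time_s: 17.22
tool_pos: [0.6278, -0.054, 0.0588]
ee_rot: [0.0, 0.706, 0.709, 0.0]
force: [0.0, -0.9, 0.0]
gripper_width: 0.0391
grasp_force: 30.0
```

>>> move_arm:
  motion:
    - {"tx": 0,"ty": 0,"tz": 0.03,"spin": 0,"grip": 1}
    - {"tx": 0,"ty": 0,"tz": 0.03,"spin": 0,"grip": 1}
    - {"tx": 0,"ty": 0,"tz": 0.03,"spin": 0,"grip": 0.3}
    - {"tx": 0,"ty": 0,"tz": 0.03,"spin": 0,"grip": -0.2}
    - {"tx": 0,"ty": 0,"tz": 0.03,"spin": 0,"grip": -0.6}
    - {"tx": 0,"ty": 0,"tz": 0.03,"spin": 0,"grip": -0.6}
    - {"tx": 0,"ty": 0,"tz": 0.03,"spin": 0,"grip": -0.6}

```text
time_s: 17.8
tool_pos: [0.6278, -0.054, 0.057]
ee_rot: [-0.0, 0.706, 0.709, -0.0]
force: [0.8, -0.4, -0.5]
gripper_width: 0.0623
grasp_force: 0.0
```

>>> move_arm:
  motion:
    - {"tx": 0,"ty": 0,"tz": -0.8,"spin": 0,"grip": -0.6}
    - {"tx": 0,"ty": 0,"tz": -1.7,"spin": 0,"grip": -0.6}
    - {"tx": 0,"ty": 0,"tz": -2.6,"spin": 0,"grip": -0.6}
    - {"tx": 0,"ty": -0.9,"tz": -3.2,"spin": 0,"grip": -0.6}
    - {"tx": -1,"ty": -1.8,"tz": -3.4,"spin": 0,"grip": -0.6}
    - {"tx": -2,"ty": -2.6,"tz": -3.4,"spin": 0,"grip": -0.6}
    - {"tx": -3,"ty": -3.2,"tz": -3.4,"spin": 0,"grip": -0.6}
    - {"tx": -4,"ty": -3.6,"tz": -3.4,"spin": 0,"grip": -0.6}

```text
time_s: 18.47
tool_pos: [0.496, -0.1892, 0.1938]
ee_rot: [0.001, 0.705, 0.709, 0.0]
force: [0.8, -0.6, 0.1]
gripper_width: 0.07
grasp_force: 0.0
```

>>> move_arm:
  motion:
    - {"tx": -1,"ty": 0,"tz": 0,"spin": 0,"grip": -0.6}
    - {"tx": -2,"ty": 0,"tz": 0,"spin": 0,"grip": -0.6}
    - {"tx": -3,"ty": 0,"tz": 0,"spin": 0,"grip": -0.6}
    - {"tx": -3.5,"ty": 0,"tz": 0,"spin": 0,"grip": -0.6}

```text
time_s: 18.8
tool_pos: [0.4968, -0.3327, 0.1925]
ee_rot: [0.0, 0.707, 0.708, -0.001]
force: [-0.2, 0.2, -0.3]
gripper_width: 0.0703
grasp_force: 0.0
```

Run:
```python
from h import *
T,S=Cam("top"),Cam("side")
for n in('top','side'): cv2.imwrite(f'pics/{n}3.png',arm.get_image(n)[:,:,::-1])
t=cv2.imread('pics/top3.png');s=cv2.imread('pics/side3.png')
def cap(im,u,r):
    m=((im.max(2).astype(int)<70)&(cv2.cvtColor(im,cv2.COLOR_BGR2HSV)[...,1]<140)).astype(np.uint8)
    k=np.zeros_like(m); cv2.circle(k,tuple(int(v) for v in u),r,1,-1); m=cv2.morphologyEx(cv2.morphologyEx(m&k,2,np.ones((3,3))),3,np.ones((5,5)))
    c=max(cv2.findContours(m,0,2)[0],key=cv2.contourArea); return cv2.minEnclosingCircle(c),cv2.boundingRect(c)
for a,b,h in((( .6353,.1369),(.6357,.1354),.116),((.6322,.0385),(.6325,.0369),.1),((.6276,-.0555),(.6284,-.0574),.084),((.6262,-.1533),(.6268,-.1552),.068)):
    for C,im,p,k in((T,t,a,0),(S,s,b,.15)):
        try:
            e,bb=cap(im,C.px([*p,h])[0],17); P=C.at((e[0][0],e[0][1]-k*bb[3]),h)[:2]; print(C.n,h,"offset mm",(1e3*(P-p)).round(1),bb)
        except Exception as x: print(C.n,h,x)
cv2.imwrite('pics/c3.png',cv2.resize(np.vstack([t[130:330,150:510],s[110:330,190:550]]),None,fx=1.4,fy=1.4,interpolation=2))
go(0,0,0)
```

```text
top 0.116 offset mm [-1.6  0.2] (247, 166, 25, 25)
side 0.116 max() iterable argument is empty
top 0.1 offset mm [-0.6  1.9] (304, 172, 21, 22)
side 0.1 offset mm [-14.8  -5.9] (339, 187, 14, 9)
top 0.084 offset mm [-1.8 -1.2] (358, 180, 20, 19)
side 0.084 offset mm [0.3 0.2] (373, 210, 19, 17)
top 0.068 offset mm [-1.5  0.3] (410, 185, 17, 16)
side 0.068 offset mm [1.1 0.9] (412, 243, 17, 16)
t=18.90 tcp [ 0.4969 -0.3319  0.1919] units [  8.3  -12.42   4.66] spin -0.0 yaw -0.0 tilt [-0.001 -0.   ] w 0.0701 gf 0.0
```

View pics/c3.png

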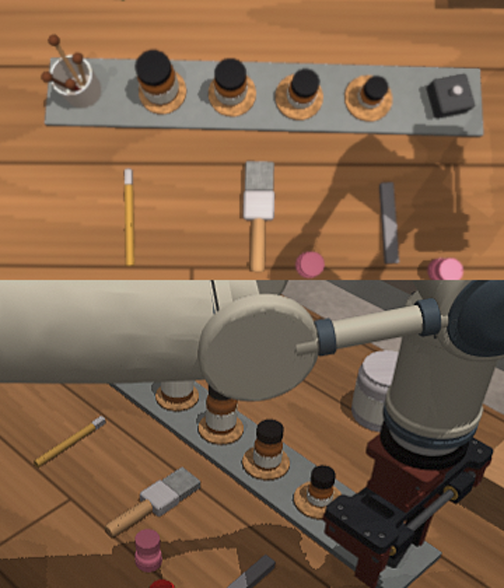

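The picture shows four upright jars in descending order from the pot. The caps are at crop (154,68), (230,74), (305,83) and (376,90), and each is within about 2 mm of its mat's middle. The robot is touching nothing, so I hand in the job.

```bash
python3 -c "
from station import arm
print(arm.job_done())"
```

```text
the job is handed in; nothing more can be done
None
```

The four amber jars stand upright on their mats, tallest next to the brush pot down to the shortest at the far end, each within about 2 mm of its mat's middle in the final top view; I handed the job in after about 19 s of robot time, and no verdict was returned.

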